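Pull out the kitchen scale's display

ROBOT

A 6-joint arm with a two-finger parallel gripper is mounted at the origin on the work surface. World frame = base frame: x ahead of the robot, y to its left, z up, the work surface at z = 0. Lengths are in m, angles in rad, forces in N, time in s.
With the tool pointing down it reaches from about 0.35 to 0.975 m from the base axis. Payload 7.1 kg.
Tool frame: the origin (TCP) lies midway between the tips of the shut fingers; the grasp point (between the pads) lies 19 mm behind it; z points along the fingers, y is the line along which they close (so a half turn about z gives the same grasp; the last joint's range is limited). The gripper opens to 88 mm and grips with 3 to 60 N. Pads are 20 mm wide; open, the fingers measure 115 mm over their backs; the gripper's body (75 mm by 178 mm) begins 61 mm behind the grasp point.
Start: joints at [-1.278, 0.423, 1.63, -0, 1.089, -0.019], TCP at [0.192, -0.595, 0.223] pointing down, gripper open.
Joint ranges: [-3, 3], [-0.9, 2.11], [0.09, 2.58], [-1.31, 4.45], [0.11, 2.69], [-2.54, 2.54]. Speed limits (rad/s): [2.39, 2.39, 3.01, 3.14, 3.14, 3.14].

INTERFACE

Orientations are given as a unit quaternion [x, y, z, w].
In Python, from workcell import * gives the robot as it stands. The module is installed in compiled form; this text tells all that it offers.
- The arm moves only by the tool apply_moves, never from a script. Its argument "rows" is a list of rows, each a list of 7 numbers: the shift along the tool's x, y, z scaled (see below), then the turn, a rotation vector about the tool's x, y, z scaled (see below), then the closure, from -1 (fully open) to 1 (shut), so that 0 is half open. A call has 1 to 8 rows; each row is the pose to reach, as a shift and turn from the pose commanded when the call began, along the tool's axes at that moment; what a row does not reach only later rows make up. The controller multiplies each number of a shift by 500 mm and each number of a turn by pi/4 rad. A row lasts 1/12 s, in which the tool goes at most 41.7 mm and 7.16 degrees, less where a joint would pass 70% of its speed; a pose out of reach is approached as far as the arm can. A call with a number of a shift or a turn outside -1 to 1 is refused whole. A call with a gripper value outside its range is refused whole. The fingers move at their own pace and stop on an object; "grip_force" is the grip in N (left out, the last holds). Time passes only in rows, so rows that repeat a pose let the fingers close. It gives the time, the measured TCP pose, the force, the opening and the grip force at its end, in the units of the state.
- get_obs(): the state, without advancing time (a new reading comes with each control period).
- read_camera(name): name is "scene" or "top" or "wrist"; returns a dict with "frame" (420x560x3 uint8, blue, green, red), "vfov" (degrees; the focal length in pixels is half the picture's height over the tangent of half this angle, whatever the lens; pixels are square), "cx", "cy" (the principal point, pixels), "k1" (the pictures are not rectified: a ray, as slopes to the right and down, at radius r is drawn at 1 + k1 r^2 times it, then the intrinsics apply), "xyz" and "rotation" of the camera in the world. Camera axes: x right, y up, looking along -z (the intrinsics and any distortion apply to the point x, -y, -z); pixel columns grow to the right and rows downward; lengths in m; the calibration is good to about 2 mm. A picture is of the moment at which its call begins. There is no depth.
- close_job(): hands the job in; it is judged then, once.
The state is a dict: "clock": time; "q": joint angles; "qvel": joint speeds; "tau": joint torques, N m; "tool_pos": TCP position; "eef_rot": TCP orientation; "wrist_force": force on the tool from outside, world axes, zero at the start; "ft_torque": the same for the moment, N m; "gripper_width": opening from 0.0 (shut) to 1.0 (fully open); "grasp_force": force on a finger pad.
Only numpy, scipy, OpenCV 4.12 (cv2) and the standard library are available. Lean on these libraries where they do the work, as an engineer would, in place of code of your own. Each camera call takes 0.05 s, during which the arm holds its last target. There are 200 camera calls.

TASK

The mixing bowl on the kitchen scale is in the way of the read-out. Take the pull knob of the scale's display - the wider of the two slides in the scale's front, with the wider knob - and draw the display straight out to its stop so that it stays out, then let go. Leave the narrow battery drawer shut and do not shift or upset the bowl.

Things in the scene. Friction and masses are not known exactly. Their poses are not given: they have to be found in the camera images.
- display_grip (a point): Centre of the display's pull knob, an upright grey block 46 mm wide (y) x 20 mm, 30 mm above the counter (block from 8 to 46 mm). 30 mm behind it (+x) is its slide's front ledge, 100 mm wide, 28 mm high; at 50 mm the steel platform's edge (top at 40 mm). Pinch it from above across its y sides. Axes: z up, x level into the scale; it pulls out along -x, roughly to the robot.
- display (a joint): How far the display is pulled out, m: 0 shut (start), 0.060 at the stop. It has an over-centre spring: about 5 N to start it, less further on; let go before 45 mm it springs shut, beyond that the spring carries it to the stop and keeps it there.
- battery_grip (a point): The same point, with the same axes, on the battery drawer's pull knob, to be left alone: a block only 18 mm wide on a narrow front ledge 46 mm wide, 116 mm to the left or right (sides vary) of the display's knob, sprung in the same way.
- bowl: White ceramic bowl standing loose on the steel platform (200 x 250 mm) of the grey kitchen scale, which itself clings to the counter and does not move. Bowl 140 mm across the rim, 65 mm tall; origin at the centre of its underside, 40 mm above the counter. Its rim is at least 90 mm behind the knobs' centres.
Not all that is in view belongs to the job. Of the things that look like the bowl, the smallest one is meant.

How it is judged:
At the end, for the whole second after the job is handed in: The display is out to within 10 mm of its stop and stays there, the battery drawer is shut (within 15 mm), and the bowl stands upright (within 10 degrees) within 30 mm of where it stood (value of joint display above 0.05 m and distance of battery_grip from where it was at the start of the episode below 0.015 m and distance of bowl from where it was at the start of the episode below 0.03 m and angle between bowl's own z axis and vertical below 0.17 rad); the robot touches nothing.
It fails at once if the battery drawer is pulled out by more than 20 mm (distance of battery_grip from where it was at the start of the episode above 0.02 m).
It fails at once if the bowl is shifted by more than 40 mm or tipped by more than 20 degrees (distance of bowl from where it was at the start of the episode above 0.04 m or angle between bowl's own z axis and vertical above 0.35 rad).
It also fails if it takes over 32 s, if anything falls off the work surface, if the arm or the gripper's body presses on something with over 40 N, if the wrist force passes 120 N, or if a joint passes its speed limit or range.

## Working session

There is one attempt and no reset: what is moved stays moved. The work goes in short steps, Python scripts to look and compute and a tool call to move; the robot and the scene stay as the last step left them, time stands still between calls to the robot, and variables do not carry over. Pictures are saved under pics/ and viewed, at most 10 in all, crops included, and the job is handed in when it is done.

Besides the shell and the picture viewer there is one more tool, called after ">>>" by a JSON object that holds its "api" and its "payload". apply_moves: Moves the arm, as the interface text tells. Its arguments: {"type":"object","properties":{"rows":{"type":"array"},"grip_force":{"type":"number"}},"required":["rows"]}

```bash
mkdir -p pics
cat > h.py <<'E'
from workcell import *
import numpy as np, cv2
from scipy.spatial.transform import Rotation as R
def rot(r):
    r=np.array(r,float); return r if r.shape==(3,3) else R.from_quat(r).as_matrix()
def snap(n,f=None):
    c=read_camera(n)
    if f: cv2.imwrite('pics/'+f,c['frame'])
    return c
def K(c):
    f=c['frame'].shape[0]/2/np.tan(np.radians(c['vfov'])/2)
    return f
def ray(c,uv):
    f=K(c); d=(np.array(uv,float)-[c['cx'],c['cy']])/f; s=d.copy()
    for _ in range(30): s=d/(1+c['k1']*(s@s))
    return rot(c['rotation'])@np.array([s[0],-s[1],-1.0])
def onz(c,uv,z):
    d=ray(c,uv); o=np.array(c['xyz']); return o+d*(z-o[2])/d[2]
def proj(c,p):
    q=rot(c['rotation']).T@(np.array(p)-c['xyz']); s=np.array([q[0],-q[1]])/-q[2]
    return s*(1+c['k1']*(s@s))*K(c)+[c['cx'],c['cy']]
E
python3 - <<'E'
from h import *
for n in ('scene','top'):
    c=snap(n,n+'0.png'); print({k:v for k,v in c.items() if k!='frame'})
print(get_obs())
E
```

```text
{'vfov': 53.7310184885662, 'cx': 284.4103929889769, 'cy': 212.97588249688707, 'k1': -0.0426681949664216, 'xyz': array([0.93541623, 0.50596216, 0.56522004]), 'rotation': array([0.12672119, 0.41564034, 0.85782141, 0.27445814])}
{'vfov': 43.66440088973968, 'cx': 281.5817373920949, 'cy': 209.96132206779848, 'k1': -0.07709817481762166, 'xyz': array([0.35765555, 0.01863392, 1.1426353 ]), 'rotation': array([ 0.06090901, -0.07484263, -0.6953874 ,  0.71212712])}
{'clock': 0.1, 'q': array([-1.27800654e+00,  4.23765224e-01,  1.63058000e+00,  1.00934619e-05,
        1.08856324e+00, -1.89971075e-02]), 'qvel': array([-0.00158322, -0.00282697, -0.00143341, -0.00104485, -0.00072534,
       -0.00077616]), 'tau': array([-5.00944443e-04, -5.45614636e+01, -2.74323803e+01,  6.46035676e-02,
        1.87213422e-02, -9.60528553e-06]), 'tool_pos': array([ 0.19161665, -0.59440274,  0.22199211]), 'eef_rot': array([ 9.87873356e-01,  1.55260427e-01, -8.53559865e-05, -6.52360542e-04]), 'wrist_force': array([-0.08420487,  0.17872108, -0.29510544]), 'ft_torque': array([-0.00474536, -0.00660357,  0.03697702]), 'grasp_force': 0.0, 'gripper_width': 0.9962356005929703}
```

View pics/top0.png

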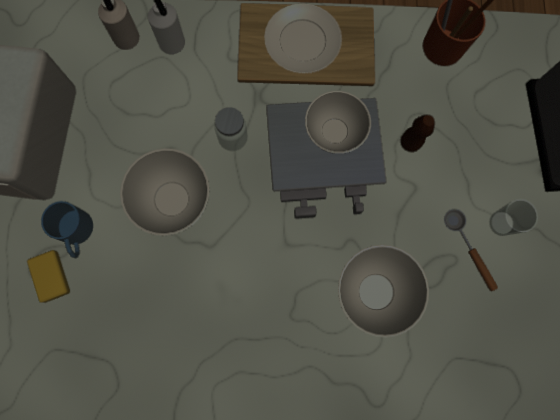

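View pics/scene0.png

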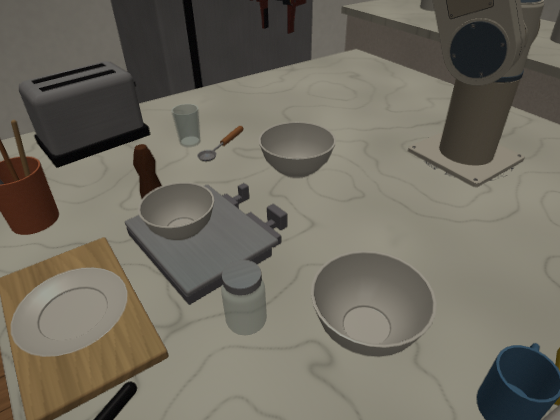

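The top view shows the platform's front edge from (272,190) to (385,183). The wide display knob is at (305,211) and the narrow battery knob at (357,206). The meant bowl is at (338,122), and a larger decoy bowl sits at (384,290). The scene view confirms that the wider knob is on the +y side.

Run:
```python
from h import *
c=snap('top')
a=onz(c,(272,190),.04);b=onz(c,(385,183),.04); e=a-b; print('edge',a,b,np.linalg.norm(e),'yaw',np.degrees(np.arctan2(-e[0],e[1])))
print('knob',onz(c,(305,210),.046),'batt',onz(c,(358,206),.046),'bowl',onz(c,(338,122),.105),'decoy',[onz(c,p,.09) for p in((384,247),(341,290),(384,335))])
g=c['frame'][150:240,250:400]; cv2.imwrite('pics/crop.png',np.clip(cv2.resize(g,None,fx=5,fy=5,interpolation=cv2.INTER_CUBIC)*2.0,0,255))
o=get_obs();M=rot(o['eef_rot']);print(M)
```

```text
edge [0.61595267 0.02078745 0.04      ] [ 0.63836617 -0.2251784   0.04      ] 0.24698494692937206 yaw 5.206666483009205
knob [ 0.57264128 -0.05071873  0.046     ] batt [ 0.5843373  -0.16449127  0.046     ] bowl [ 0.75086417 -0.11392628  0.105     ] decoy [array([ 0.49152567, -0.20992645,  0.09      ]), array([ 0.4030893 , -0.12217767,  0.09      ]), array([ 0.3162258 , -0.20797441,  0.09      ])]
[[ 9.51789995e-01  3.06750228e-01 -3.21973854e-04]
 [ 3.06750395e-01 -9.51789342e-01  1.11506360e-03]
 [ 3.55947320e-05 -1.16007199e-03 -9.99999326e-01]][ WARN:0@0.291] global loadsave.cpp:1063 imwrite_ Unsupported depth image for selected encoder is fallbacked to CV_8U.
```

View pics/crop.png

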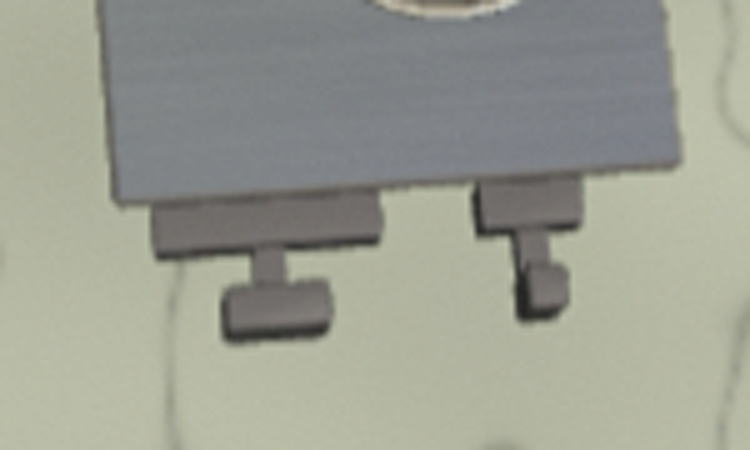

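The crop puts the display knob's top face at about (305.8,211.2) and the battery knob's at (359.6,207.4). The scale is yawed about 5.5°.

>>> {"api": "apply_moves", "payload": {"rows": [[0.5, -0.38, 0, 0, 0, 0.275, -1], [0.5, -0.38, 0, 0, 0, 0.275, -1], [0.5, -0.38, 0, 0, 0, 0.275, -1], [0.5, -0.38, 0, 0, 0, 0.275, -1], [0.5, -0.38, 0, 0, 0, 0.275, -1], [0.5, -0.38, 0, 0, 0, 0.275, -1], [0.5, -0.38, 0, 0, 0, 0.275, -1], [0.5, -0.38, 0, 0, 0, 0.275, -1]]}}

```text
clock: 0.82
tool_pos: [0.3727, -0.334, 0.2226]
eef_rot: [0.999, 0.049, -0.0, -0.001]
wrist_force: [-0.1, -0.3, -0.4]
gripper_width: 0.999
grasp_force: 0.0
```

```bash
cat > to.py <<'E'
from h import *
import sys
t=np.array([float(v) for v in sys.argv[1:5]]) # x y z yawdeg
o=get_obs();M=rot(o['eef_rot']);y=np.radians(t[3])
T=np.array([[np.cos(y),np.sin(y),0],[np.sin(y),-np.cos(y),0],[0,0,-1]])
print(o['clock'],o['tool_pos'],'shift',M.T@(t[:3]-o['tool_pos'])/.5,'turn',R.from_matrix(M.T@T).as_rotvec()/(np.pi/4))
E
python3 to.py .571 -.052 .16 5.5
```

```text
0.8167 [ 0.3726512  -0.33400236  0.22255433] shift [ 0.44965093 -0.5226259   0.12569287] turn [-1.42290597e-03  7.49008604e-07  1.75795639e-03]
```

>>> {"api": "apply_moves", "payload": {"rows": [[0.44, -0.51, 0.12, 0, 0, 0, -1], [0.44, -0.51, 0.12, 0, 0, 0, -1], [0.44, -0.51, 0.12, 0, 0, 0, -1], [0.44, -0.51, 0.12, 0, 0, 0, -1], [0.44, -0.51, 0.12, 0, 0, 0, -1], [0.44, -0.51, 0.12, 0, 0, 0, -1], [0.44, -0.51, 0.12, 0, 0, 0, -1], [0.44, -0.51, 0.12, 0, 0, 0, -1]]}}

```text
clock: 1.48
tool_pos: [0.5618, -0.0675, 0.1637]
eef_rot: [0.999, 0.048, -0.0, -0.0]
wrist_force: [0.8, -0.4, -0.3]
gripper_width: 1.002
grasp_force: 0.0
```

```bash
python3 - <<'E'
from h import *
c=snap('wrist')
print([proj(c,p) for p in ((.571,-.052,.046),(.583,-.166,.046))])
cv2.imwrite('pics/w1.png',np.clip(c['frame']*1.8,0,255).astype('uint8'))
E
python3 to.py .571 -.052 .16 5.5
```

```text
[array([264.49654282, 193.06086343]), array([398.07389319, 192.07878925])]
1.5333 [ 0.56530852 -0.0625958   0.16281831] shift [ 0.01339888 -0.01995974  0.00570142] turn [-0.00235074 -0.00265625  0.00312349]
```

View pics/w1.png

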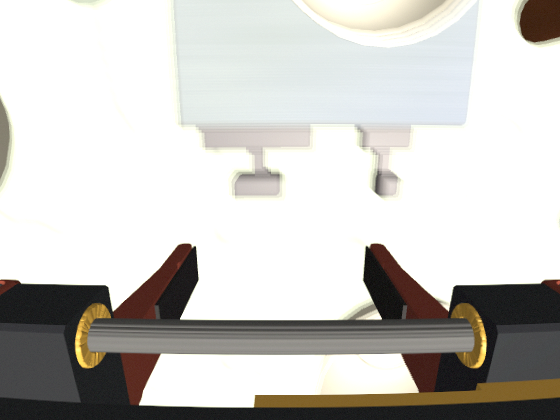

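The wrist view shows the display knob's top at about (257,184), the battery knob at (386,181) and the platform's front edge level at row 125. The arm was still moving, so I'll look again now it has settled.

Run:
```python
from h import *
for _ in range(3): c=snap('wrist')
print([proj(c,p).round(1) for p in ((.571,-.052,.046),(.583,-.166,.046))], get_obs()['tool_pos'])
cv2.imwrite('pics/w2.png',cv2.resize(c['frame'][100:230,170:420],None,fx=3,fy=3,interpolation=cv2.INTER_CUBIC))
```

```text
[array([265.1, 193.1]), array([398.9, 192.7])] [ 0.56090161 -0.06836239  0.16352992]
```

View pics/w2.png

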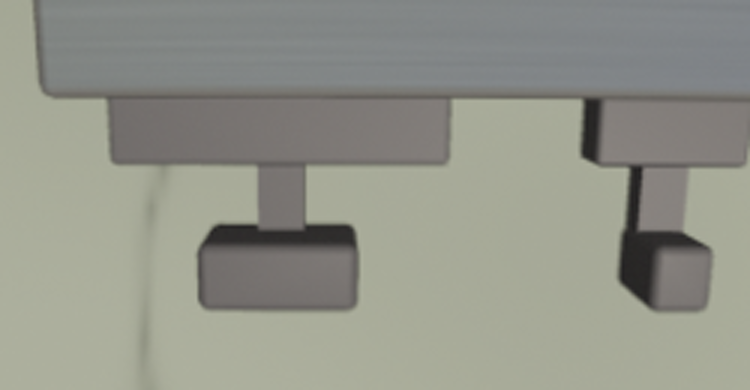

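```bash
python3 to.py .571 -.050 .075 5.5
```

```text
1.6833 [ 0.56090161 -0.06836239  0.16352992] shift [ 0.0239662  -0.03453252  0.17703087] turn [-0.0002052   0.00184773  0.00315065]
```

>>> {"api": "apply_moves", "payload": {"rows": [[0.024, -0.035, 0.08, 0, 0, 0, -1], [0.024, -0.035, 0.16, 0, 0, 0, -1], [0.024, -0.035, 0.177, 0, 0, 0, -1], [0.024, -0.035, 0.177, 0, 0, 0, -1], [0.024, -0.035, 0.177, 0, 0, 0, -1], [0.024, -0.035, 0.177, 0, 0, 0, -1]]}}

```text
clock: 2.18
tool_pos: [0.5722, -0.052, 0.0776]
eef_rot: [0.999, 0.047, 0.001, 0.0]
wrist_force: [0.7, -0.1, 0.8]
gripper_width: 1.002
grasp_force: 0.0
```

```bash
python3 to.py .571 -.050 .014 5.5;  python3 - <<'E'
from h import *
c=snap('wrist'); print(proj(c,(.571,-.05,.046)))
cv2.imwrite('pics/w3.png',c['frame'])
E
```

```text
2.1833 [ 0.572204   -0.05198546  0.07761696] shift [-0.00231829 -0.00425318  0.12722646] turn [ 0.00072903 -0.00296123 -0.00182998]
[278.53798631 243.42659053]
```

View pics/w3.png

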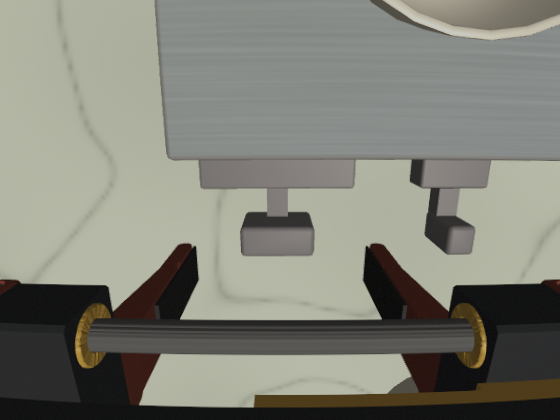

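The knob's top face is at (277.5,241), against a predicted (278.5,243), and it sits centred between the fingers. I'll descend and grip.

>>> {"api": "apply_moves", "payload": {"rows": [[0, -0.002, 0.06, 0, 0, 0, -1], [0, -0.002, 0.1, 0, 0, 0, -1], [0, -0.002, 0.125, 0, 0, 0, -1], [0, -0.002, 0.125, 0, 0, 0, -1], [0, -0.002, 0.125, 0, 0, 0, -1], [0, -0.002, 0.125, 0, 0, 0, -1]], "grip_force": 30}}

```text
clock: 2.73
tool_pos: [0.5723, -0.0501, 0.0146]
eef_rot: [0.999, 0.048, 0.001, 0.0]
wrist_force: [0.2, 0.2, 0.1]
gripper_width: 1.0
grasp_force: 0.0
```

>>> {"api": "apply_moves", "payload": {"rows": [[0, 0, 0, 0, 0, 0, 0.3], [0, 0, 0, 0, 0, 0, 0.3], [0, 0, 0, 0, 0, 0, 0.3], [0, 0, 0, 0, 0, 0, 0.3], [0, 0, 0, 0, 0, 0, 0.3], [0, 0, 0, 0, 0, 0, 0.3], [0, 0, 0, 0, 0, 0, 0.3], [0, 0, 0, 0, 0, 0, 0.3]], "grip_force": 30}}

```text
clock: 3.4
tool_pos: [0.5712, -0.0499, 0.0132]
eef_rot: [0.999, 0.048, 0.0, 0.0]
wrist_force: [-0.5, -0.9, 1.1]
gripper_width: 0.52
grasp_force: 30.0
```

>>> {"api": "apply_moves", "payload": {"rows": [[-0.015, 0, 0, 0, 0, 0, 0.3], [-0.03, 0, 0, 0, 0, 0, 0.3], [-0.045, 0, 0, 0, 0, 0, 0.3], [-0.06, 0, 0, 0, 0, 0, 0.3], [-0.06, 0, 0, 0, 0, 0, 0.3], [-0.06, 0, 0, 0, 0, 0, 0.3]]}}

```text
clock: 3.9
tool_pos: [0.5419, -0.0529, 0.0133]
eef_rot: [0.999, 0.048, 0.001, 0.0]
wrist_force: [3.4, -0.5, -4.0]
gripper_width: 0.523
grasp_force: 30.0
```

>>> {"api": "apply_moves", "payload": {"rows": [[-0.015, 0, 0, 0, 0, 0, 0.3], [-0.03, 0, 0, 0, 0, 0, 0.3], [-0.045, 0, 0, 0, 0, 0, 0.3], [-0.056, 0, 0, 0, 0, 0, 0.3], [-0.056, 0, 0, 0, 0, 0, 0.3], [-0.056, 0, 0, 0, 0, 0, 0.3], [-0.056, 0, 0, 0, 0, 0, 0.3]]}}

```text
clock: 4.48
tool_pos: [0.5122, -0.0557, 0.0132]
eef_rot: [0.999, 0.048, -0.001, -0.0]
wrist_force: [-3.3, -2.5, 4.0]
gripper_width: 0.523
grasp_force: 30.0
```

>>> {"api": "apply_moves", "payload": {"rows": [[0, 0, 0, 0, 0, 0, -0.5], [0, 0, 0, 0, 0, 0, -1], [0, 0, 0, 0, 0, 0, -1], [0, 0, 0, 0, 0, 0, -1], [0, 0, 0, 0, 0, 0, -1], [0, 0, 0, 0, 0, 0, -1]]}}

```text
clock: 4.98
tool_pos: [0.5135, -0.0553, 0.0132]
eef_rot: [0.999, 0.048, -0.0, -0.0]
wrist_force: [0.1, -0.1, -0.8]
gripper_width: 0.938
grasp_force: 0.0
```

>>> {"api": "apply_moves", "payload": {"rows": [[0, 0, -0.04, 0, 0, 0, -1], [0, 0, -0.1, 0, 0, 0, -1], [0, 0, -0.18, 0, 0, 0, -1], [0, 0, -0.24, 0, 0, 0, -1], [0, 0, -0.3, 0, 0, 0, -1], [0, 0, -0.3, 0, 0, 0, -1], [0, 0, -0.3, 0, 0, 0, -1], [0, 0, -0.3, 0, 0, 0, -1]]}}

```text
clock: 5.65
tool_pos: [0.513, -0.0554, 0.1628]
eef_rot: [0.999, 0.048, -0.0, -0.0]
wrist_force: [0.6, -0.2, -0.4]
gripper_width: 0.998
grasp_force: 0.0
```

Run:
```python
from h import *
c=snap('wrist'); c=snap('wrist'); print(proj(c,(.571-.0597,-.05-.0057,.046)).round(),proj(c,(.583,-.166,.046)).round(),get_obs())
cv2.imwrite('pics/w4.png',c['frame'])
```

```text
[282. 207.] [424. 135.] {'clock': 5.75, 'q': array([-1.30629259e-01,  3.50074907e-01,  1.91529377e+00,  3.68975275e-05,
        8.78974317e-01,  1.34432400e+00]), 'qvel': array([ 0.00135383,  0.00879535, -0.00050518, -0.00030903,  0.00197937,
        0.00021885]), 'tau': array([ 8.08315031e-03, -4.60311556e+01, -2.29026496e+01,  2.46552267e-02,
       -7.63766211e-02,  1.16698602e-04]), 'tool_pos': array([ 0.51239285, -0.0553057 ,  0.1617945 ]), 'eef_rot': array([ 9.98851603e-01,  4.78913749e-02, -1.35078506e-03, -2.58200033e-04]), 'wrist_force': array([-0.41638479, -0.11460094, -0.25952337]), 'ft_torque': array([-0.023772  ,  0.02635419, -0.05617213]), 'grasp_force': 0.0, 'gripper_width': 1.006227757143006}
```

View pics/w4.png

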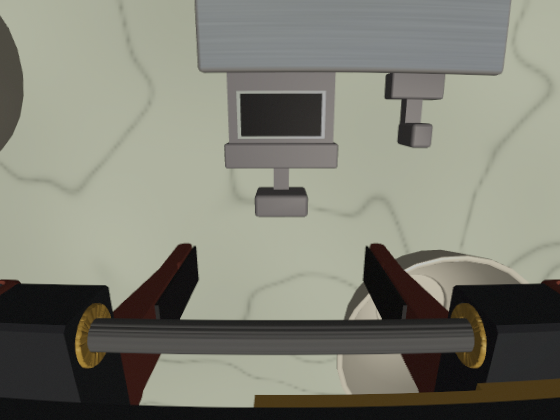

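The display is out, with its screen visible and the knob at (282,204) where the full stop predicts (282,207). The battery drawer is still shut at (417,135).

```bash
python3 -c "
from workcell import *
print(close_job())"
```

```text
the job is handed in; nothing more can be done
None
```

I pulled the display out to its stop, where it stayed after I let go; the battery drawer is still shut, nothing touched the bowl, and the job is handed in at about 6 s (no verdict was returned).

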